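# Snap the cover onto a charger and hold it pressed

### The arm

A 6-joint arm with a two-finger parallel gripper is mounted at the origin on the work surface. World frame = base frame: x ahead of the robot, y to its left, z up, the work surface at z = 0. Lengths are in m, angles in rad, forces in N, time in s.
With the tool pointing down it reaches from about 0.35 to 0.975 m from the base axis. Payload 4.9 kg.
Tool frame: the origin (TCP) lies midway between the tips of the shut fingers; the grasp point (between the pads) lies 19 mm behind it; z points along the fingers, y is the line along which they close (so a half turn about z gives the same grasp; the last joint's range is limited). The gripper opens to 85 mm and grips with 20 to 120 N. Pads are 22 mm wide; open, the fingers measure 114 mm over their backs; the gripper's body (76 mm by 85 mm) begins 54 mm behind the grasp point. The pads swing forward as they close: fully open they stand 13 mm farther back than shut.
Start: joints at [1.108, 0.053, 1.613, -0, 1.476, -0.119], TCP at [0.211, 0.588, 0.231] pointing down, gripper open.
Joint ranges: [-3.01, 3.01], [-1.01, 2.22], [0.06, 2.58], [-1.02, 4.17], [0.09, 2.62], [-3.14, 3.14]. Speed limits (rad/s): [2.57, 2.57, 3.14, 3.14, 3.14, 3.14].

### API

Orientations are given as a rotation vector (axis times angle).
In Python, from station import ctrl, optics, job gives the robot as it stands.
- The arm moves only by the shell command python3 -m jog 'ROWS' [OPENING] [FORCE]. ROWS is JSON, a list of rows, each a list of 2 entries, a list of its own where there are three numbers: the shift along the tool's x, y, z in m, then the turn, a rotation vector about the tool's x, y, z in rad. A call has 1 to 5 rows; each row is the pose to reach, as a shift and turn from the pose commanded when the call began, along the tool's axes at that moment; what a row does not reach only later rows make up. A row lasts 1/10 s, in which the tool goes at most 50 mm and 8.59 degrees, less where a joint would pass 70% of its speed; a pose out of reach is approached as far as the arm can. A call with a gripper value outside its range is refused whole. OPENING is the opening, from 0 (shut) to 1 (fully open), set as the call begins (- or left out, the last holds). The fingers move at their own pace and stop on an object; FORCE is the grip in N (left out, the last holds). Time passes only in rows, so rows that repeat a pose let the fingers close. It gives the time, the measured TCP pose, the force, the opening and the grip force at its end, in the units of the state.
- ctrl.get_obs(): the state, without advancing time (a new reading comes with each control period).
- optics.get_image(name): name is "scene" or "top" or "wrist"; returns a dict with "image" (420x560x3 uint8, blue, green, red), "fx", "fy", "cx", "cy" (pixels), "D" ([k1, k2, p1, p2, k3] as OpenCV has them; the pictures are not rectified), "rvec" (rotation vector, rad) and "tvec" (3), from world to camera coordinates, as OpenCV has them; the wrist camera has in their place "mount" (4x4, takes a point from camera to tool coordinates, whose origin is the TCP and whose axes are the flange's). Camera axes: x right, y down, z forward; pixel columns grow to the right and rows downward; lengths in m; the calibration is good to about 2 mm. A picture is of the moment at which its call begins: read the wrist's pose just before it. There is no depth.
- job.finish_job(): hands the job in; it is judged then, once.
The state is a dict: "t": time; "q": joint angles; "dq": joint speeds; "effort": joint torques, N m; "tool_pos": TCP position; "tool_rot": TCP orientation; "contact_force": force on the tool from outside, world axes, zero at the start; "wrist_torque": the same for the moment, N m; "opening": finger opening in m; "grip_force": force on a finger pad.
Only numpy, scipy, OpenCV 4.12 (cv2) and the standard library are available. Lean on these libraries where they do the work, as an engineer would, in place of code of your own. Each camera call takes 0.05 s, during which the arm holds its last target. There are 200 camera calls.

### The job

Pick up the loose white charger cover and set it on the charger base in the grey aluminium nest, with its port cut-out over the USB ports. Press the cover down until its hooks click and it sits fully home, flush with the base all round, and keep pressing down on it firmly: finish like that, still pushing on the cover, not letting go. Leave the two wall chargers, the test lamp and the screwdriver where they are.

Things in the scene. Friction and masses are not known exactly. Their poses are not given: they have to be found in the camera images.
- cover_center (a point): Centre (10 mm above its underside) of the loose charger cover: white plastic cap, 100 mm long (x) x 56 mm wide (y) x 20 mm high, flat top, walls 2.5 mm, 35 to 70 g, standing open side down on the bench; z up. It can be gripped across its 56 mm width. x points to the end with the cut-out (37 x 11 mm) for the ports; a small dark window on the top lies near that end.
- cover_ports (a point): Point on the cover at its port end: middle of that end's lower edge (50 mm along the cover's x from its centre, 10 mm below it).
- shell_rim (a point): Middle of the rim of the charger base, 32 mm above the bench: a white open shell 100 mm (x) x 56 mm (y) held in the nest. x points to its USB port end, z up. With the cover home its underside is at this plane, its centre 10 mm and its top 20 mm above this point. Four tapered corner posts stand 15.5 mm above the rim and guide the cover from inside (0.7 mm play, catch about 2.5 mm).
- shell_ports (a point): Point on the base at its USB port end: middle of that end's rim edge (50 mm along x from the rim's middle). The two ports stand 8 mm above the rim here and fit the cover's cut-out, so the wrong way round it will not go home.
- nest: Grey aluminium nest with the base, 150 x 100 mm, 16 mm high, fixed to the bench; origin under its middle, axes as the rim. Four sprung hooks inside the base's long sides stand 11 mm above the rim: a cover laid on loosely rests on them about 8 mm too high. Pressed at its middle it resists with some 10 to 15 N, gives way with a click (one side may click before the other) and drops home on the rim.
- charger_a_center (a point): Centre of a loose white wall charger (28 mm cube, two steel prongs) lying on the bench; to be left alone.
- charger_b_center (a point): Centre of a second such wall charger; to be left alone.
- test_lamp_center (a point): Loose test lamp: clear bulb in a round white porcelain holder, 90 mm across and 140 mm high; this point is on its axis 30 mm up; to be left alone.
- screwdriver_grip (a point): Handle of a loose screwdriver lying on the bench; to be left alone.
Things that resemble listed ones, but are neither listed nor needed, are in the scene too. Several things look just like the part that bears cover_center: the one meant starts farthest to the robot's right.

How it is judged:
On the way, in this order (a step that is already met when the one before it is completed fails the run):
1. the cover is lifted off the bench (height (world z) of cover_center above 0.045 m), for 0.1 s.
2. the cover is clicked home on the base, the right way round (z of cover_center in the frame of shell_rim below 0.012 m and horizontal distance between cover_center and shell_rim below 0.004 m and horizontal distance between cover_ports and shell_ports below 0.005 m and angle between cover_center's own z axis and vertical below 0.035 rad), for 0.2 s.
At the end, for the whole second after the job is handed in: The cover is clicked home (its centre less than 12 mm above the rim plane, so within 2 mm of flush; centred within 4 mm, port end over the ports within 5 mm, level within 2 degrees) and the robot is still on it, pressing it down on the base with more than 4 N (all of step 2 and z of cover_center in the frame of shell_rim above 0.007 m and contact force between cover and nest above 4 N and contact force between the fingers and cover above 2 N); the arm keeps its last pose, push and grip.
It fails at once if a wall charger, the test lamp or the screwdriver is shifted by more than 20 mm (distance of any of charger_a_center, charger_b_center, test_lamp_center, screwdriver_grip from where it was at the start of the episode above 0.02 m).
It also fails if it takes over 45 s, if anything falls off the work surface, if the arm or the gripper's body presses on something with over 40 N, if the wrist force passes 120 N, or if a joint passes its speed limit or range.

## Working session

There is one attempt and no reset: what is moved stays moved. The work goes in short steps, Python scripts to look and compute and a shell command to move; the robot and the scene stay as the last step left them, time stands still between calls to the robot, and variables do not carry over. Pictures are saved under pics/ and viewed, at most 10 in all, crops included, and the job is handed in when it is done.

```bash
mkdir -p pics; ls; python3 - <<'E'
from station import ctrl, optics, job
import cv2,pickle
o=ctrl.get_obs(); print(o['t'],o['tool_pos'],o['tool_rot'],o['opening'])
d={}
for n in("scene","top"):
    d[n]=optics.get_image(n); cv2.imwrite(f'pics/{n}0.png',d[n]['image'])
    print(n,d[n]['rvec'],d[n]['tvec'],d[n]['fx'],d[n]['D'])
w=optics.get_image("wrist"); print(w['mount'])
pickle.dump(d,open('d0.pkl','wb'))
E
```

```text
pics
0.0 [0.21038562 0.58786098 0.2300698 ] [-0.53729575 -3.09471713  0.0030965 ] 0.08557956784816866
scene [ 1.12440258  2.52312289 -0.84695054] [ 0.39888689 -0.30717342  1.38431794] 484.00955909526806 [-0.17145497  0.          0.          0.          0.        ]
top [ 2.00310797 -2.21800822  0.22929995] [0.04965517 0.59109028 1.10916017] 446.8275752163329 [-0.08782173  0.          0.          0.          0.        ]
[[ 4.07860291e-04 -9.55315526e-01 -2.95587684e-01  7.60198544e-02]
 [ 9.99999821e-01  5.18789411e-04 -2.96857300e-04  1.32027642e-04]
 [ 4.36940148e-04 -2.95587510e-01  9.55315567e-01 -1.44145310e-01]
 [ 0.00000000e+00  0.00000000e+00  0.00000000e+00  1.00000000e+00]]
```

View pics/top0.png

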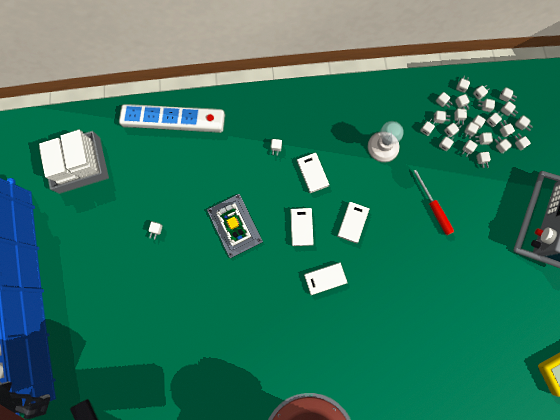

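View pics/scene0.png

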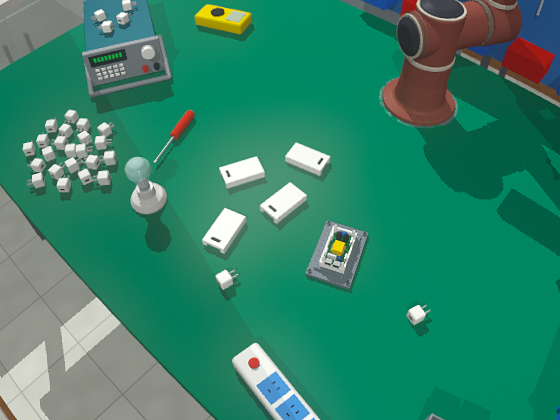

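Top view: the robot is at the bottom centre, its right is image right. Cover candidates in top are (313,172), (302,227), (353,222) and (326,279); by y the one at (353,222) should be farthest right, window at (358,210). The nest is at (234,225), wall chargers at (276,146) and (155,229), lamp at (384,146), screwdriver at (440,215). Next I measure and make the confirming crop.

```bash
cat > h.py <<'E'
import numpy as np,cv2
from scipy.spatial.transform import Rotation as R
def K(c): return np.array([[c['fx'],0,c['cx']],[0,c['fy'],c['cy']],[0,0,1.]])
def cast(c,uv,z,pose=None):
    """pixels -> world points on plane z; pose=(pos,rotvec) of the tool for the wrist camera"""
    n=cv2.undistortPoints(np.float64(uv).reshape(-1,1,2),K(c),np.float64(c['D'])).reshape(-1,2)
    r=np.c_[n,np.ones(len(n))]
    if pose is None:
        Rm=cv2.Rodrigues(np.float64(c['rvec']))[0]; o=-Rm.T@np.ravel(c['tvec']); d=r@Rm
    else:
        Rt=R.from_rotvec(pose[1]).as_matrix(); m=np.array(c['mount']); o=Rt@m[:3,3]+pose[0]; d=r@(Rt@m[:3,:3]).T
    return o+d*((z-o[2])/d[:,2])[:,None]
E
python3 - <<'E'
import pickle,cv2,numpy as np
from h import *
d=pickle.load(open('d0.pkl','rb')); c=d['top']; im=c['image']
m=(im.min(2)>150).astype(np.uint8)
cs,_=cv2.findContours(m,cv2.RETR_EXTERNAL,cv2.CHAIN_APPROX_NONE)
for k in cs:
    if cv2.contourArea(k)<400 : continue
    p=cast(c,k[:,0],0.02)[:,:2].astype(np.float32)
    r=cv2.minAreaRect(p); print('white',cv2.boundingRect(k),np.round(r[0],3),np.round(r[1],3),round(r[2],1))
pts={'nestc':((234,225),.016),'yellow':((233,223),.032),'win':((358,210),.02),'chA':((276,146),.014),'chB':((155,229),.014),'lamp':((384,150),.03),'sd':((440,215),.015)}
for n,(uv,z) in pts.items(): print(n,cast(c,[uv],z).round(3))
cr=cv2.resize(im[140:300,190:400],None,fx=3.6,fy=3.6,interpolation=cv2.INTER_CUBIC); cv2.imwrite('pics/crop1.png',cr)
E
```

```text
white (305, 263, 42, 32) [ 0.403 -0.085] [0.055 0.101] 12.4
white (291, 208, 22, 38) [ 0.547 -0.036] [0.057 0.101] 84.2
white (217, 203, 34, 43) [0.573 0.147] [0.104 0.058] 20.9
white (338, 202, 32, 40) [ 0.546 -0.178] [0.058 0.1  ] 63.9
white (297, 153, 32, 40) [ 0.696 -0.083] [0.103 0.057] 15.4
white (39, 130, 58, 53) [0.816 0.61 ] [0.143 0.154] 11.0
white (372, 124, 30, 37) [ 0.759 -0.309] [0.068 0.119] 48.4
white (120, 105, 105, 27) [0.903 0.302] [0.304 0.066] 79.3
white (0, 49, 515, 62) [1.008 0.046] [0.04  1.565] 0.0
white (0, 0, 560, 87) [ 1.134 -0.022] [1.81  0.313] 83.8
nestc [[0.57  0.145 0.016]]
yellow [[0.573 0.146 0.032]]
win [[ 0.576 -0.194  0.02 ]]
chA [[0.784 0.011 0.014]]
chB [[0.581 0.362 0.014]]
lamp [[ 0.736 -0.287  0.03 ]]
sd [[ 0.54  -0.418  0.015]]
```

View pics/crop1.png

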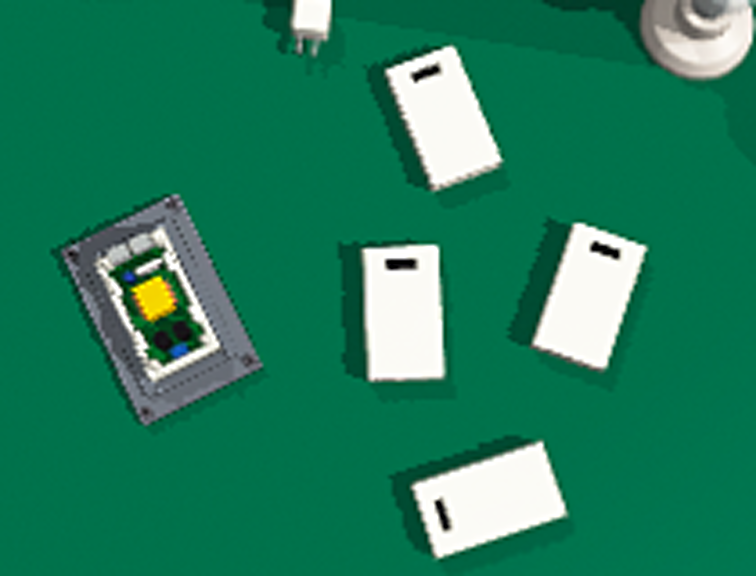

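The cover at top pixel (353,222) (crop (590,297)) has the smallest y (-0.178, against -0.085, -0.083 and -0.036). It measures 100 x 58 mm with its window toward +x, so it is the one meant, yaw about -26°. The nest's silver ports lie at its upper-left end, yaw about +23°. I'll pass over the nest for a close look, then go to the cover.

```bash
cat >> h.py <<'E'
def delta(o,p,yaw):
    """shift and turn in tool axes to TCP p, pointing down with tool x at world angle yaw (deg)"""
    Rt=R.from_rotvec(o['tool_rot']); 
    c,s=np.cos(np.radians(yaw)),np.sin(np.radians(yaw))
    T=R.from_matrix(np.array([[c,s,0],[s,-c,0],[0,0,-1.]]))
    print('t',round(o['t'],2),'pos',np.round(o['tool_pos'],4),'shift',Rt.inv().apply(np.array(p)-o['tool_pos']).round(4),'turn',(Rt.inv()*T).as_rotvec().round(4))
E
python3 - <<'E'
from h import *; from station import ctrl
o=ctrl.get_obs(); delta(o,[.56,.15,.18],154)
E
```

```text
t 0.15 pos [0.2104 0.588  0.2303] shift [-0.4768 -0.2944  0.0507] turn [-1.6e-03 -1.0e-04  1.1e-01]
```

```bash
python3 -m jog '[[[-0.477,-0.294,0.05],[0,0,0.11]],[[-0.477,-0.294,0.05],[0,0,0.11]],[[-0.477,-0.294,0.05],[0,0,0.11]],[[-0.477,-0.294,0.05],[0,0,0.11]],[[-0.477,-0.294,0.05],[0,0,0.11]]]' 1 && python3 - <<'E'
from h import *; from station import ctrl
o=ctrl.get_obs(); delta(o,[.56,.15,.18],154)
E
```

```text
t: 0.65
tool_pos: [0.3669, 0.3922, 0.2086]
tool_rot: [-0.706, -3.061, 0.0]
contact_force: [0.9, 0.1, 0.5]
opening: 0.0855
grip_force: 0.0
t 0.65 pos [0.3669 0.3922 0.2086] shift [-0.2797 -0.1332  0.0287] turn [-0.0001  0.      0.0004]
```

```bash
python3 -m jog '[[[-0.28,-0.133,0.029],[0,0,0]],[[-0.28,-0.133,0.029],[0,0,0]],[[-0.28,-0.133,0.029],[0,0,0]],[[-0.28,-0.133,0.029],[0,0,0]],[[-0.28,-0.133,0.029],[0,0,0]]]' >/dev/null; python3 -m jog '[[[-0.055,-0.026,0.005],[0,0,0]],[[-0.055,-0.026,0.005],[0,0,0]],[[-0.055,-0.026,0.005],[0,0,0]]]' && python3 - <<'E'
from h import *; from station import ctrl,optics
import pickle
o=ctrl.get_obs(); w=optics.get_image('wrist'); pickle.dump((o,w),open('nest.pkl','wb')); cv2.imwrite('pics/nest.png',w['image'])
delta(o,[.546,-.178,.13],154)
E
```

```text
t: 1.45
tool_pos: [0.5599, 0.1505, 0.1801]
tool_rot: [-0.711, -3.059, 0.001]
contact_force: [-0.3, 0.3, -0.2]
opening: 0.0853
grip_force: 0.0
t 1.45 pos [0.5599 0.1505 0.1801] shift [-0.1325 -0.3009  0.0501] turn [-0.0006 -0.0013 -0.0031]
```

View pics/nest.png

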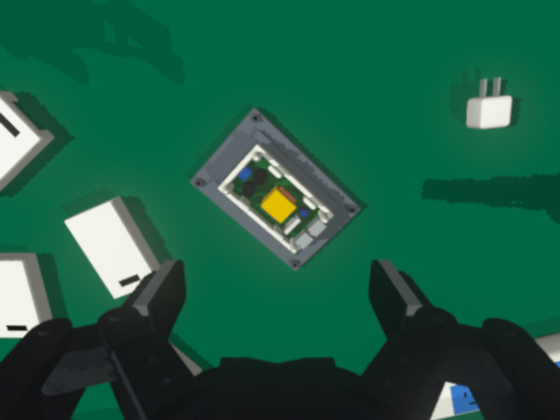

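The wrist view shows the nest at about (277,190). Its ports face lower right at (310,232) and its corner screws are near (256,117), (199,182), (297,264) and (353,209).

```bash
python3 - <<'E'
from h import *; import pickle
o,w=pickle.load(open('nest.pkl','rb')); P=(o['tool_pos'],o['tool_rot'])
im=w['image']; x0,y0,x1,y1=180,95,380,257+20
roi=im[y0:y1,x0:x1]; hsv=cv2.cvtColor(roi,cv2.COLOR_BGR2HSV)
# everything non-green, largest blob = nest at z .016
ng=((hsv[...,1]<90)&(hsv[...,2]>55)).astype(np.uint8); wh=(roi.min(2)>185).astype(np.uint8)
def rect(m,z,name):
    m=cv2.morphologyEx(m,cv2.MORPH_CLOSE,np.ones((3,3)))
    cs=cv2.findContours(m,cv2.RETR_EXTERNAL,cv2.CHAIN_APPROX_NONE)[0]; k=max(cs,key=cv2.contourArea)
    r=cv2.minAreaRect(cast(w,k[:,0]+[x0,y0],z,P)[:,:2].astype(np.float32)); print(name,np.round(r[0],4),np.round(r[1],4),round(r[2],2),cv2.boundingRect(k))
rect(ng,.016,'nest'); rect(wh,.032,'shell')
s=cast(w,[(256,117),(199,182),(297,264),(353,209)],.016,P)[:,:2]; print(s.round(4),s.mean(0).round(4),[np.degrees(np.arctan2(*(b-a)[::-1])).round(1) for a,b in((s[0],s[3]),(s[1],s[2]))])
print('ports',cast(w,[(310,233)],.038,P).round(4))
cv2.imwrite('pics/nestc.png',cv2.resize(np.hstack([roi,cv2.cvtColor(wh*255,cv2.COLOR_GRAY2BGR)]),None,fx=2,fy=2,interpolation=cv2.INTER_CUBIC))
c=pickle.load(open('d0.pkl','rb'))['top']; im=c['image']; x0,y0=195,180; roi=im[180:270,195:275]
w_=w
cast0=cast
cast=lambda a,b,z,p: cast0(c,b,z)
hsv=cv2.cvtColor(roi,cv2.COLOR_BGR2HSV); rect(((hsv[...,1]<90)&(hsv[...,2]>55)).astype(np.uint8),.016,'top nest'); rect((roi.min(2)>185).astype(np.uint8),.032,'top shell')
E
```

```text
nest [0.5688 0.1454] [0.1475 0.0985] 21.0 (10, 13, 171, 163)
shell [0.5704 0.1439] [0.1   0.056] 20.98 (38, 50, 78, 108)
[[0.492  0.1618]
 [0.5226 0.0819]
 [0.6484 0.1312]
 [0.6169 0.2094]] [0.57   0.1461] [np.float64(20.9), np.float64(21.4)]
ports [[0.6123 0.1606 0.038 ]]
top nest [0.5702 0.1448] [0.1492 0.0983] 21.08 (12, 14, 56, 64)
top shell [0.5713 0.1461] [0.1019 0.0565] 20.98 (22, 23, 34, 43)
```

View pics/nestc.png

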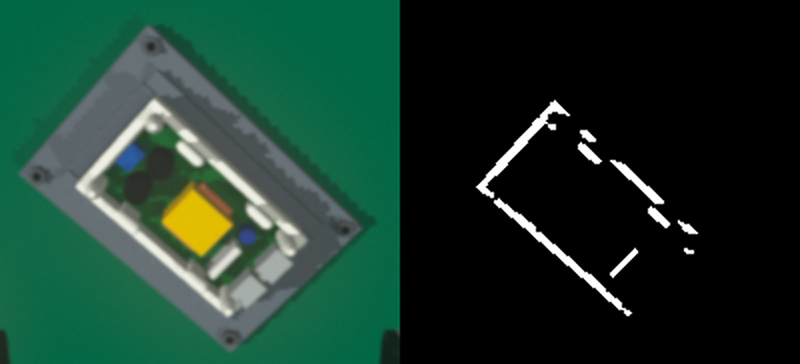

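```bash
python3 -m jog '[[[-0.132,-0.301,0.05],[0,0,0]],[[-0.132,-0.301,0.05],[0,0,0]],[[-0.132,-0.301,0.05],[0,0,0]],[[-0.132,-0.301,0.05],[0,0,0]],[[-0.132,-0.301,0.05],[0,0,0]]]' >/dev/null; python3 - <<'E'
from h import *; from station import ctrl
o=ctrl.get_obs(); delta(o,[.546,-.178,.13],154)
E
```

```text
t 2.0 pos [ 0.549  -0.0945  0.1433] shift [-0.0337 -0.0765  0.0133] turn [0.0007 0.0006 0.0031]
```

The crop shows the shell's rim cleanly, ports toward lower right. All estimates agree: rim centre about (0.570, 0.145), yaw 21.0°, port end toward +x. On to the cover.

```bash
python3 -m jog '[[[-0.034,-0.0765,0.013],[0,0,0.003]],[[-0.034,-0.0765,0.013],[0,0,0.003]],[[-0.034,-0.0765,0.013],[0,0,0.003]]]' >/dev/null; python3 - <<'E'
from h import *; from station import ctrl,optics
import pickle
o=ctrl.get_obs(); w=optics.get_image('wrist'); P=(o['tool_pos'],o['tool_rot']); pickle.dump((o,w),open('cov.pkl','wb'))
im=w['image']; cv2.imwrite('pics/cov.png',im)
m=(im.min(2)>150).astype(np.uint8)
for k in cv2.findContours(m,cv2.RETR_EXTERNAL,cv2.CHAIN_APPROX_NONE)[0]:
    if cv2.contourArea(k)<1500: continue
    r=cv2.minAreaRect(cast(w,k[:,0],.02,P)[:,:2].astype(np.float32)); print(np.round(r[0],4),np.round(r[1],4),round(r[2],2),cv2.boundingRect(k))
    if abs(r[0][1]+.178)<.02: delta(o,[*r[0],.06],154); delta(o,[*r[0],.002],154)
E
```

```text
[ 0.6942 -0.0774] [0.1013 0.0401] 15.58 (399, 242, 94, 84)
[ 0.5456 -0.1793] [0.0557 0.0994] 64.18 (243, 140, 70, 115)
t 2.3 pos [ 0.5458 -0.1801  0.1296] shift [0.0005 0.0007 0.0696] turn [-0.0005 -0.0009 -0.0054]
t 2.3 pos [ 0.5458 -0.1801  0.1296] shift [0.0005 0.0007 0.1276] turn [-0.0005 -0.0009 -0.0054]
[ 0.5472 -0.0385] [0.0572 0.1   ] 86.46 (387, 47, 102, 147)
[ 0.4288 -0.1164] [0.0599 0.0291] 63.73 (242, 0, 86, 46)
```

View pics/cov.png

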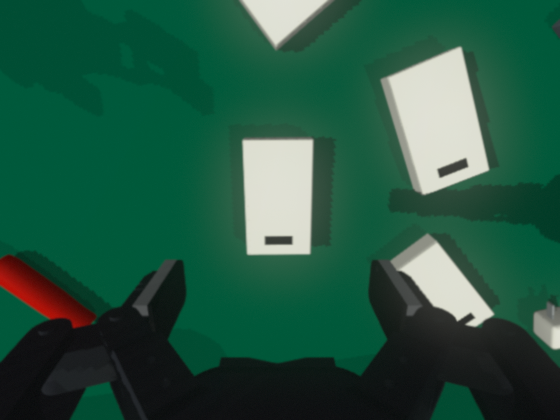

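The target cover sits squarely at (278,197) between the fingers, its window at (278,240) toward the port end. It measures 99.4 x 55.7 mm at (0.5456, -0.1793), yaw -25.8°. Descending and gripping.

```bash
python3 -m jog '[[[0.0005,0.001,0.05],[0,0,-0.008]],[[0.0005,0.001,0.09],[0,0,-0.008]],[[0.0005,0.001,0.115],[0,0,-0.008]],[[0.0005,0.001,0.127],[0,0,-0.008]],[[0.0005,0.001,0.127],[0,0,-0.008]]]' 1 && python3 -m jog '[[[0,0,0],[0,0,0]],[[0,0,0],[0,0,0]],[[0,0,0],[0,0,0]],[[0,0,0],[0,0,0]],[[0,0,0],[0,0,0]]]' 0 60
```

```text
t: 2.85
tool_pos: [0.5455, -0.1752, 0.0017]
tool_rot: [-0.695, -3.06, -0.002]
contact_force: [-0.2, -1.2, -0.4]
opening: 0.0853
grip_force: 0.0
t: 3.35
tool_pos: [0.5487, -0.1784, 0.0061]
tool_rot: [0.698, 3.058, -0.001]
contact_force: [0.1, 1.5, 6.0]
opening: 0.0545
grip_force: 64.4
```

```bash
python3 -m jog '[[[0,0,-0.03],[0,0,0]],[[0,0,-0.07],[0,0,0]],[[0,0,-0.11],[0,0,0]],[[0,0,-0.11],[0,0,0]],[[0,0,-0.11],[0,0,0]]]' && python3 - <<'E'
from h import *; from station import ctrl,optics
o=ctrl.get_obs(); P=(o['tool_pos'],o['tool_rot']); w=optics.get_image('wrist'); im=w['image']; cv2.imwrite('pics/grip.png',im)
print(o['tool_pos'],o['contact_force'],o['opening'])
delta(o,[.5702,.1452,.13],201)
E
```

```text
t: 3.85
tool_pos: [0.5475, -0.1781, 0.1153]
tool_rot: [0.699, 3.059, -0.001]
contact_force: [0.1, -0.2, -0.9]
opening: 0.0543
grip_force: 63.7
[ 0.54746775 -0.17811862  0.11525217] [ 0.1104359  -0.18011338 -0.88032002] 0.054269980795435165
t 3.85 pos [ 0.5475 -0.1781  0.1153] shift [ 0.1198  0.3011 -0.0152] turn [-0.0015  0.0036 -0.8155]
```

View pics/grip.png

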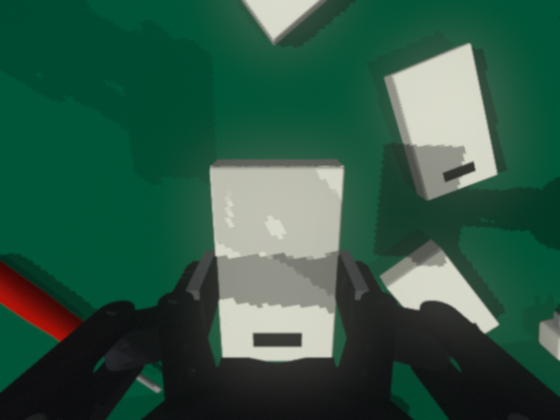

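The cover is held centrally, top far edge at (210,167)–(343,167) and window at (277,340). I work out its pose in the tool frame while moving to the nest.

```bash
python3 -m jog '[[[0.02,0.05,-0.015],[0,0,-0.15]],[[0.04,0.1,-0.015],[0,0,-0.3]],[[0.06,0.15,-0.015],[0,0,-0.45]],[[0.08,0.2,-0.015],[0,0,-0.6]],[[0.1,0.245,-0.015],[0,0,-0.75]]]'; python3 - <<'E'
from h import *; from station import ctrl,optics
from scipy.optimize import brentq
o=ctrl.get_obs(); delta(o,[.5702,.1452,.13],201)
w=optics.get_image('wrist'); w={**w}
im=cv2.imread('pics/grip.png'); g=im.min(2)
Z=np.zeros(3)
f=lambda d:np.linalg.norm(np.diff(cast(w,[(210.5,167),(343,167)],d,(Z,Z)),axis=0))-.056
d=brentq(f,-.06,.03); print('top at tool z',d)
for dd in(d,-.014):
  print(dd,(cast(w,[(210.5,167),(343,167),(222,358),(334,358),(277,340)],dd,(Z,Z))*1e3).round(1).tolist())
cv2.imwrite('pics/grip2.png',w['image']) 
E
```

```text
t: 4.4
tool_pos: [0.5604, 0.0719, 0.1258]
tool_rot: [0.48, -3.101, -0.001]
contact_force: [0.3, -0.8, -0.6]
opening: 0.0543
grip_force: 63.7
t 4.4 pos [0.5604 0.0719 0.1258] shift [-0.0314  0.0669 -0.0042] turn [ 0.0013 -0.0035 -0.0596]
top at tool z -0.01196706855607145
-0.01196706855607145 [[51.1, -27.7, -12.0], [51.1, 28.3, -12.0], [-48.8, -28.1, -12.0], [-48.8, 29.9, -12.0], [-37.4, 0.4, -12.0]]
-0.014 [[51.5, -27.3, -14.0], [51.5, 27.8, -14.0], [-46.9, -27.6, -14.0], [-46.9, 29.5, -14.0], [-35.7, 0.4, -14.0]]
```

```bash
python3 -m jog '[[[-0.016,0.034,0],[0,0,-0.03]],[[-0.0325,0.067,0],[0.001,-0.003,-0.06]],[[-0.0325,0.067,0.03],[0.001,-0.003,-0.06]],[[-0.0325,0.067,0.06],[0.001,-0.003,-0.06]],[[-0.0325,0.067,0.06],[0.001,-0.003,-0.06]]]'; python3 - <<'E'
from h import *; from station import ctrl,optics
import pickle
o=ctrl.get_obs(); delta(o,[.5714,.1454,.06],201)
for n in('scene','top'):
    c=optics.get_image(n); pickle.dump(c,open(n+'1.pkl','wb')); cv2.imwrite(f'pics/{n}1.png',c['image'])
a=cv2.imread('pics/scene1.png')[190:310,280:400]; b=cv2.imread('pics/top1.png')[170:270,190:290]
cv2.imwrite('pics/pre.png',np.hstack([cv2.resize(a,(400,400)),cv2.resize(b,(400,400))]))
E
```

```text
t: 4.95
tool_pos: [0.5677, 0.1431, 0.0609]
tool_rot: [0.562, -3.08, -0.0]
contact_force: [-1.1, -0.6, -1.2]
opening: 0.0536
grip_force: 63.8
t 4.95 pos [0.5677 0.1431 0.0609] shift [-0.0043  0.0008  0.0008] turn [ 0.0021 -0.0103 -0.0053]
```

View pics/pre.png

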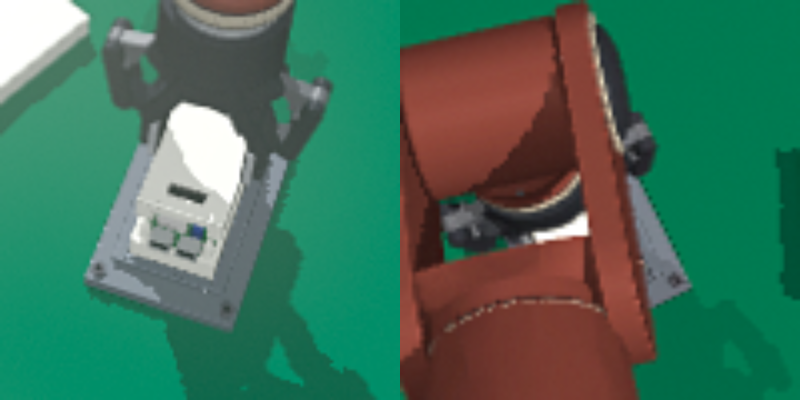

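The scene crop shows the cover over the base, its cut-out above the two ports at left crop (175,240); in top the arm hides it. I re-read the settled pose.

```bash
python3 -m jog '[[[0,0,0],[0,0,0]],[[0,0,0],[0,0,0]]]' >/dev/null;  python3 - <<'E'
from h import *; from station import ctrl
o=ctrl.get_obs(); delta(o,[.5714,.1454,.06],201); print(o['contact_force'])
E
```

```text
t 5.25 pos [0.5745 0.1435 0.0701] shift [0.0023 0.0029 0.0101] turn [-0.0018  0.0059 -0.006 ]
[-0.1272745   0.35462403 -0.8036114 ]
```

```bash
python3 -m jog '[[[0,0,0],[0,0,0]],[[0,0,0],[0,0,0]],[[0,0,0],[0,0,0]]]' ;  python3 - <<'E'
from h import *; from station import ctrl
o=ctrl.get_obs(); delta(o,[.5714,.1454,.06],201)
E
```

```text
t: 5.55
tool_pos: [0.5734, 0.1436, 0.0687]
tool_rot: [-0.563, 3.087, -0.001]
contact_force: [-0.1, -0.1, -0.1]
opening: 0.0541
grip_force: 63.8
t 5.55 pos [0.5734 0.1436 0.0687] shift [0.0013 0.0024 0.0087] turn [-0.0013  0.0037 -0.0054]
```

```bash
python3 -m jog '[[[0.001,0.0023,0.0085],[0,0,-0.005]],[[0.001,0.0023,0.0085],[0,0,-0.005]],[[0.001,0.0023,0.0085],[0,0,-0.005]],[[0.001,0.0023,0.0085],[0,0,-0.005]],[[0.001,0.0023,0.0085],[0,0,-0.005]]]' ;  python3 - <<'E'
from h import *; from station import ctrl,optics
o=ctrl.get_obs(); delta(o,[.5714,.1454,.039],201)
c=optics.get_image('scene')
cv2.imwrite('pics/s2.png',cv2.resize(c['image'][200:300,290:380],(720,600 if False else 800),interpolation=cv2.INTER_CUBIC)[:600])
E
```

```text
t: 6.05
tool_pos: [0.5716, 0.1455, 0.0598]
tool_rot: [-0.571, 3.086, -0.001]
contact_force: [-0.5, -0.0, -0.4]
opening: 0.0544
grip_force: 63.8
t 6.05 pos [0.5716 0.1455 0.0598] shift [ 0.0003 -0.      0.0208] turn [-0.0012  0.0032 -0.0003]
```

View pics/s2.png

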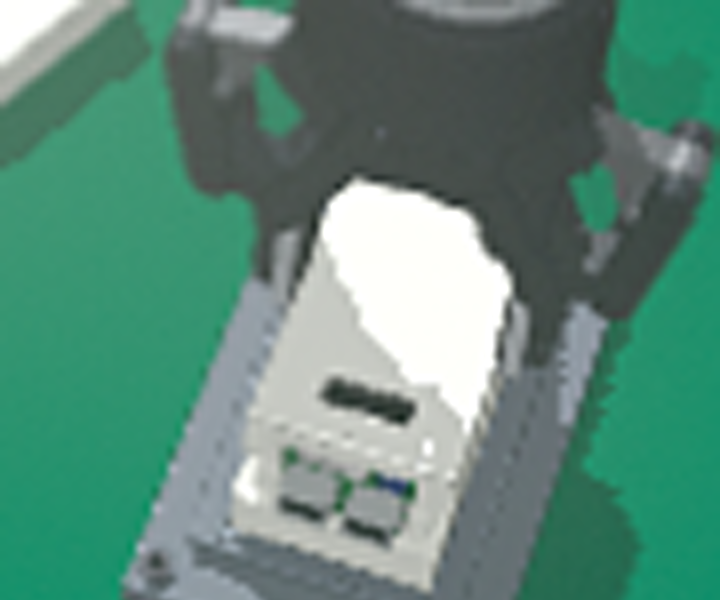

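Cut-out and ports line up, ports at crop (345,500) below the window at (368,400). Descending over the posts while watching the force.

```bash
python3 -m jog '[[[0,0,0.003],[0,0.002,0]],[[0,0,0.006],[0,0.002,0]],[[0,0,0.009],[0,0.002,0]],[[0,0,0.011],[0,0.002,0]],[[0,0,0.011],[0,0.002,0]]]'
```

```text
t: 6.6
tool_pos: [0.5712, 0.1453, 0.0481]
tool_rot: [-0.572, 3.089, -0.002]
contact_force: [-0.1, 0.1, -0.4]
opening: 0.0543
grip_force: 63.8
```

```bash
python3 -m jog '[[[0,0,0.002],[0,0,0]],[[0,0,0.004],[0,0,0]],[[0,0,0.006],[0,0,0]],[[0,0,0.008],[0,0,0]],[[0,0,0.008],[0,0,0]]]' - 110
```

```text
t: 7.1
tool_pos: [0.5735, 0.1452, 0.0444]
tool_rot: [-0.572, 3.085, -0.004]
contact_force: [-3.6, -3.4, 14.1]
opening: 0.0529
grip_force: 116.5
```

```bash
python3 -m jog '[[[0,0,0.002],[0,0,0]],[[0,0,0.004],[0,0,0]],[[0,0,0.006],[0,0,0]],[[0,0,0.006],[0,0,0]],[[0,0,0.006],[0,0,0]]]'
```

```text
t: 7.6
tool_pos: [0.5727, 0.1451, 0.0384]
tool_rot: [-0.572, 3.087, -0.003]
contact_force: [-8.2, -4.6, 19.1]
opening: 0.0526
grip_force: 118.4
```

```bash
python3 -m jog '[[[0.001,0,0.001],[0,0,0]],[[0.0015,0,0.002],[0,0,0]],[[0.0015,0,0.003],[0,0,0]],[[0.0015,0,0.003],[0,0,0]],[[0.0015,0,0.003],[0,0,0]]]'; python3 - <<'E'
from h import *; from station import ctrl,optics
o=ctrl.get_obs(); print(o['wrist_torque'])
a=optics.get_image('scene')['image'][200:300,290:380]; w=optics.get_image('wrist')['image']; cv2.imwrite('pics/w3.png',w)
cv2.imwrite('pics/s3.png',np.hstack([cv2.resize(a,(400,444),interpolation=cv2.INTER_CUBIC),cv2.resize(w[100:400,150:420],(400,444))]))
E
```

```text
t: 8.1
tool_pos: [0.5728, 0.1452, 0.0384]
tool_rot: [-0.571, 3.085, -0.002]
contact_force: [-11.9, -4.7, 31.6]
opening: 0.0529
grip_force: 119.7
[-0.37894264  2.13063967  0.01132081]
```

View pics/s3.png

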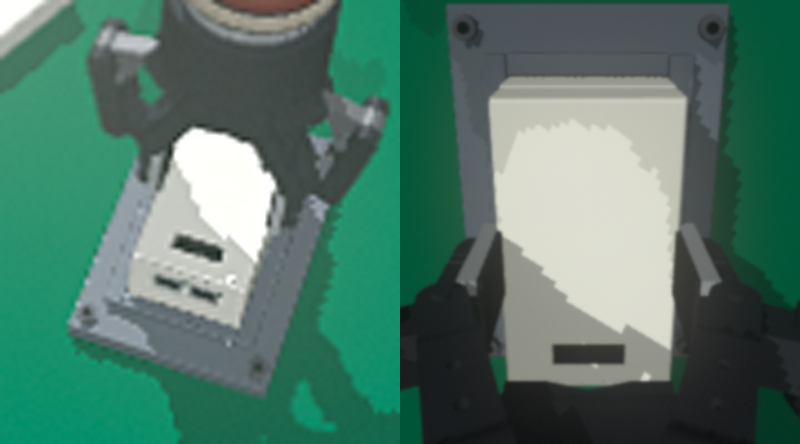

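Both views show the cover home: cut-out over the ports at left crop (185,288) and the seam closed. The far edge in the wrist view sits at the same pixels as before, so it has not slipped in the grip. TCP z stays at 0.0384 (expected 0.0385) while the push rose from 19 to 32 N, so it is seated on the rim. Tool tilt is about 0.004 rad.

```bash
python3 -c "
from station import job,ctrl
o=ctrl.get_obs();print(o['t'],o['tool_pos'],o['contact_force'])
print(job.finish_job())"
```

```text
8.2 [0.57277152 0.14513025 0.03838827] [-11.69808646  -4.074021    30.7774402 ]
the job is handed in; nothing more can be done
None
```

I handed the job in at 8.2 s with the cover seated on the base, cut-out over the ports, and the gripper still holding it and pressing down with about 31 N; no verdict was returned.

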